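Snap the cap onto the sauce canister

TASK

Take the dark steel cup off the spout of the sauce canister and stand it mouth-down on the bare counter. Then press the red snap cap straight down onto the spout until it clicks past the catches, keep pressing after the click so that the blue seal ring underneath is pushed well down, and finish while still holding the cap pressed down like that. Leave the yellow bottle, the shaker and the white thermometer where they are.

Things in the scene. Friction and masses are not known exactly. Their poses are not given: they have to be found in the camera images.
- neck_seat (a point): On the axis of the canister's spout, at the top face of the blue seal ring when nothing presses on it (115 mm above the counter, 9 mm above the lid); z up. The fixed steel canister is 172 x 160 mm (along this x and y) and 106 mm high over its white lid; the upright spout stands at its middle. At the start the cup covers the spout.
- spout_tip (a point): Top of the spout, 32 mm above neck_seat. The spout is a grey round post of 22 mm diameter whose top 12 mm is a cone narrowing to 8 mm at this tip. Four steel spring catches (balls) bulge out of it to 30 mm across, 10 mm above neck_seat; they give way when the cap's lip is pressed over them.
- seal_ring (a joint): How far the blue seal ring (44 mm diameter, around the foot of the spout, just under the seated cap) is pushed down: 0 when free, 0.004 m at its stop. It is sprung: it starts to sink at about 1 N and takes about 2.5 N more per mm, 11 N at the stop; it comes back up when the pressing ends.
- cap_center (a point): Centre, half-way up, of the red snap cap: straight, round, 38 mm diameter, 46 mm high, about 30 g, closed on top, open underneath (mouth 25 mm wide in a 4 mm thick inner lip; 42 mm deep inside). It stands on the counter mouth-down, to be taken by its sides. z is its axis, up. Fully home this point lies 23 mm above neck_seat; pressing further sinks the seal ring with it.
- cap_rim (a point): Centre of the cap's lower rim (23 mm below its centre). Pressed on the spout, its lip meets the catches when this is about 15 mm above neck_seat; going past takes about 8 to 14 N; the push falls away about 6 mm above neck_seat (the click) and the cap drops with this rim onto the seal ring.
- cup_center (a point): Centre, half-way up, of the dark steel cup: a straight round cup of 59 mm diameter, 60 mm high, 2.5 mm wall, about 70 g, closed on top, mouth down. At the start it stands on the canister's white lid (its rim 106 mm above the counter), over the spout. z is its axis, up.
- bottle: Yellow squeeze bottle, 50 mm diameter, 145 mm high with its nozzle, standing; origin at the centre of its underside. Leave it alone.
- shaker: Steel shaker with a black top, 49 mm diameter, 86 mm high, standing; origin at the centre of its underside. Leave it alone.
- thermometer: White hand-held thermometer lying flat, 130 x 44 mm, 20 mm thick, long along its x; origin at the centre of its underside. Leave it alone.
Things that resemble listed ones, but are neither listed nor needed, are in the scene too. There is more than one size of the part that bears cap_center; the job needs the smaller.

How it is judged:
By the outcome, as a careful person would: the job done as asked, in the order asked, and still so for the second after the job is handed in, while the arm keeps its last pose, push and grip.
It also fails if it takes over 64 s, if anything falls off the work surface, if the arm or the gripper's body presses on something with over 40 N, if the wrist force passes 120 N, or if a joint passes its speed limit or range.

ROBOT

A 7-joint arm with a two-finger parallel gripper is mounted at the origin on the work surface. World frame = base frame: x ahead of the robot, y to its left, z up, the work surface at z = 0. Lengths are in m, angles in rad, forces in N, time in s.
With the tool pointing down it reaches from about 0.425 to 0.875 m from the base axis. Payload 4.7 kg.
Tool frame: the origin (TCP) lies midway between the tips of the shut fingers; the grasp point (between the pads) lies 19 mm behind it; x points along the fingers, z is the direction in which the jaws open and shut, and the axes are right-handed (so a half turn about x gives the same grasp; the last joint's range is limited). The gripper opens to 87 mm and grips with 3 to 60 N. Pads are 19 mm wide; open, the fingers measure 117 mm over their backs; the gripper's body (75 mm by 190 mm) begins 51 mm behind the grasp point.
Start: joints at [-1.211, 0.321, -0.07, 1.45, 0.023, 1.371, -0.057], TCP at [0.22, 0.612, 0.223] pointing down, gripper open.
Joint ranges: [-2.86, 2.86], [-0.3, 2.09], [-1.38, 1.24], [0.06, 2.45], [-1.56, 4.7], [0.09, 2.05], [-2.69, 2.69]. Speed limits (rad/s): [2.57, 2.57, 3.14, 3.14, 3.14, 3.14, 3.14].

INTERFACE

Orientations are given as a rotation vector (axis times angle).
In Python, from bench import ctrl gives the robot as it stands.
- The arm moves only by the shell command python3 -m pendant 'ROWS' [OPENING] [FORCE]. ROWS is JSON, a list of rows, each an object with "travel": the shift along the tool's x, y, z in m, a list of three; "twist": the turn about the tool's x in rad. In form: [{"travel": [x, y, z], "twist": twist}, ...]. A call has 1 to 10 rows; each row is the pose to reach, as a shift and turn from the pose measured when the call began, along the tool's axes at that moment; what a row does not reach only later rows make up. A row lasts 1/8 s, in which the tool goes at most 62.5 mm and 10.7 degrees, less where a joint would pass 70% of its speed; a pose out of reach is approached as far as the arm can. A call with a gripper value outside its range is refused whole. OPENING is the opening, from -1 (shut) to 1 (fully open), so that 0 is half open, set as the call begins (- or left out, the last holds). The fingers move at their own pace and stop on an object; FORCE is the grip in N (left out, the last holds). Time passes only in rows, so rows that repeat a pose let the fingers close. It gives the time, the measured TCP pose, the force and the opening at its end, in the units of the state.
- ctrl.get_state(): the state, without advancing time (a new reading comes with each control period).
- ctrl.get_image(name): name is "side" or "top"; returns the picture (420x560x3 uint8, red, green, blue); there is no depth.
- ctrl.camera_model(name): a dict with "K" (3x3 intrinsics, pixels), "rvec" (rotation vector, rad) and "tvec" (3), from world to camera coordinates, as OpenCV has them. Camera axes: x right, y down, z forward; pixel columns grow to the right and rows downward; lengths in m; the calibration is good to about 2 mm. A picture is of the moment at which its call begins. camera_model takes no time and is no camera call.
- ctrl.close_job(): hands the job in, once; it reports no verdict.
The state is a dict: "time": time; "joint_positions": joint angles; "qd": joint speeds; "joint_torque": joint torques, N m; "position": TCP position; "tool_rot": TCP orientation; "ft_force": force on the tool from outside, world axes, zero at the start; "torque": the same for the moment, N m; "grip_width": opening from 0.0 (shut) to 1.0 (fully open).
Only numpy, scipy, OpenCV 4.12 (cv2) and the standard library are available. Lean on these libraries where they do the work, as an engineer would, in place of code of your own. Each camera call takes 0.05 s, during which the arm holds its last target.

## Working session

There is one attempt and no reset: what is moved stays moved. The work goes in short steps, Python scripts to look and compute and a shell command to move; the robot and the scene stay as the last step left them, time stands still between calls to the robot, and variables do not carry over. Pictures are saved under pics/ and viewed, and the job is handed in when it is done.

```bash
mkdir -p pics; ls
cat > h.py <<'E'
import numpy as np, cv2
from bench import ctrl
def cam(n):
    m=ctrl.camera_model(n); return np.array(m["K"],float),cv2.Rodrigues(np.array(m["rvec"],float))[0],np.array(m["tvec"],float).reshape(3)
def ray(n,u,v):
    K,R,t=cam(n); return -R.T@t, R.T@np.linalg.inv(K)@np.array([u,v,1.])
def onz(n,u,v,z):
    c,d=ray(n,u,v); return c+d*(z-c[2])/d[2]
def proj(n,p):
    K,R,t=cam(n); q=K@(R@np.array(p,float)+t); return q[:2]/q[2]
def snap(n,f):
    im=ctrl.get_image(n); cv2.imwrite('pics/'+f,im[:,:,::-1]); return im
E
python3 - <<'E'
from h import *
s=ctrl.get_state(); print(s)
for n in("top","side"):
    snap(n,n+"0.png"); c,d=ray(n,280,210); print(n,c,d)
E
```

```text
pics
{'time': 0.0, 'joint_positions': array([-1.21088093,  0.32179719, -0.07008539,  1.45165227,  0.02257283,
        1.3708001 , -0.05690912]), 'qd': array([-0.00123144, -0.00043631, -0.00027775, -0.00094604, -0.00101061,
       -0.00221158, -0.00101341]), 'joint_torque': array([ 3.09953816e-05, -4.91286063e+01, -4.03533652e-01, -3.12527275e+01,
       -6.38065115e-02,  4.37069067e-02,  1.76980120e-04]), 'position': array([0.22017912, 0.61099327, 0.22148968]), 'tool_rot': array([-0.95194893,  1.35470666,  0.95007535]), 'ft_force': array([-0.21806182, -0.89281034, -0.05464575]), 'torque': array([ 0.00066513, -0.01107433, -0.07694697]), 'grip_width': 1.0000425256142527}
top [ 0.4668919  -0.04423337  0.99738048] [ 0.1977742   0.01925118 -0.98027435]
side [0.30298291 0.47158486 0.57113599] [ 0.43410879 -0.690716   -0.57884552]
```

View pics/top0.png

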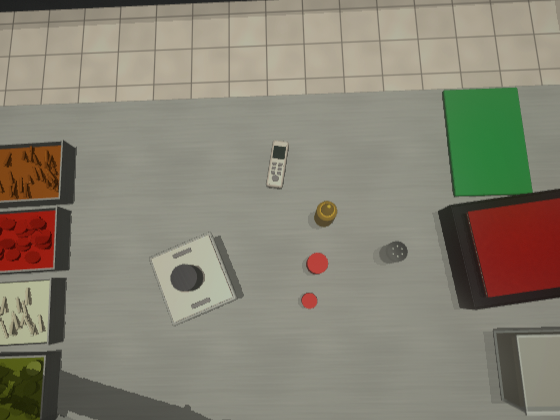

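View pics/side0.png

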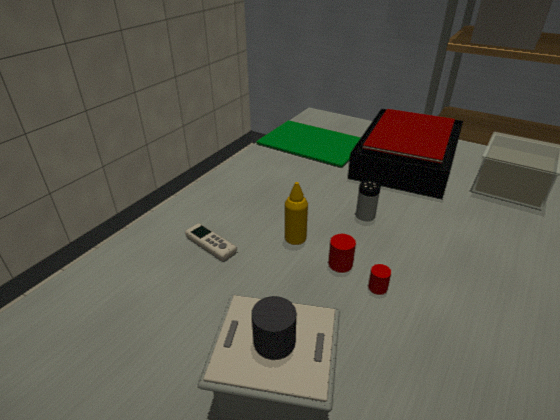

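The top view shows the cup at (185,278) on the canister. Two items could be the cap: a larger red cap at (317,263) and a smaller one at (309,300). The red slices in the bin (24,240) and the red lid (520,250) can be ruled out. The side view has the caps at (342,253) and (379,279), and the cup at (274,328). I'll measure the sizes next and check the smaller cap in a crop.

```bash
cat > m.py <<'E'
from h import *
T=cv2.imread('pics/top0.png');S=cv2.imread('pics/side0.png')
def blobs(im,mask,box,mn=60):
    m=np.zeros(mask.shape,np.uint8);x0,y0,x1,y1=box;m[y0:y1,x0:x1]=mask[y0:y1,x0:x1]
    cs,_=cv2.findContours(m,cv2.RETR_EXTERNAL,cv2.CHAIN_APPROX_NONE)
    return [c for c in cs if cv2.contourArea(c)>mn]
def red(im):
    h=cv2.cvtColor(im,cv2.COLOR_BGR2HSV);return (((h[...,0]<8)|(h[...,0]>172))&(h[...,1]>130)&(h[...,2]>60)).astype(np.uint8)*255
E
python3 - <<'E'
from m import *
for c in blobs(T,red(T),(270,230,360,330)):
    (u,v),r=cv2.minEnclosingCircle(c)
    for z in(.046,.06):
        p=onz("top",u,v,z);q=onz("top",u+r,v,z);print("top",u,v,r,z,p,"dia",2*np.linalg.norm(p-q))
for c in blobs(S,red(S),(320,220,400,310)):
    x,y,w,h=cv2.boundingRect(c);print("side bbox",x,y,w,h)
# dark cup in top
g=cv2.cvtColor(T,cv2.COLOR_BGR2GRAY)
for c in blobs(T,(g<75).astype(np.uint8)*255,(155,250,215,310)):
    (u,v),r=cv2.minEnclosingCircle(c);print("cup",u,v,r,cv2.boundingRect(c),cv2.fitEllipse(c))
    for z in(.166,.106):print(z,onz("top",u,v,z),r*2*np.linalg.norm(onz("top",u+1,v,z)-onz("top",u,v,z)))
g=cv2.cvtColor(S,cv2.COLOR_BGR2GRAY)
for c in blobs(S,(g<75).astype(np.uint8)*255,(240,285,310,365)):
    print("cup side",cv2.boundingRect(c))
a=cv2.resize(T[235:325,140:340],None,fx=4,fy=4,interpolation=cv2.INTER_CUBIC);cv2.imwrite('pics/ct.png',a)
b=cv2.resize(S[210:410,190:410],None,fx=3,fy=3,interpolation=cv2.INTER_CUBIC);cv2.imwrite('pics/cs.png',b)
E
```

```text
top 309.1666564941406 300.1666564941406 7.8352203369140625 0.046 [ 0.43424702 -0.09054974  0.046     ] dia 0.037811174560418194
top 309.1666564941406 300.1666564941406 7.8352203369140625 0.06 [ 0.43472741 -0.08986818  0.06      ] dia 0.03725476579017372
top 317.0762634277344 262.8432312011719 10.46983814239502 0.046 [ 0.5235462  -0.11342653  0.046     ] dia 0.05131345332722945
top 317.0762634277344 262.8432312011719 10.46983814239502 0.06 [ 0.52271251 -0.11240832  0.06      ] dia 0.05055835233407782
side bbox 371 264 20 31
side bbox 330 233 26 40
cup 178.0 277.5 10.547611236572266 (171, 267, 12, 22) ((175.8883056640625, 277.6658935546875), (9.297094345092773, 18.386089324951172), 175.80978393554688)
0.166 [0.49253489 0.19623584 0.166     ] 0.04601035030312871
0.106 [0.49438552 0.21359029 0.106     ] 0.04933087692002782
cup 190.2658233642578 277.60125732421875 12.604166030883789 (188, 265, 15, 26) ((186.92095947265625, 277.2593078613281), (24.04463005065918, 29.011199951171875), 92.46537017822266)
0.166 [0.4916726  0.16951361 0.166     ] 0.0548606268602779
0.106 [0.493461   0.18493955 0.106     ] 0.058819870172037096
cup side (252, 296, 44, 64)
```

View pics/ct.png

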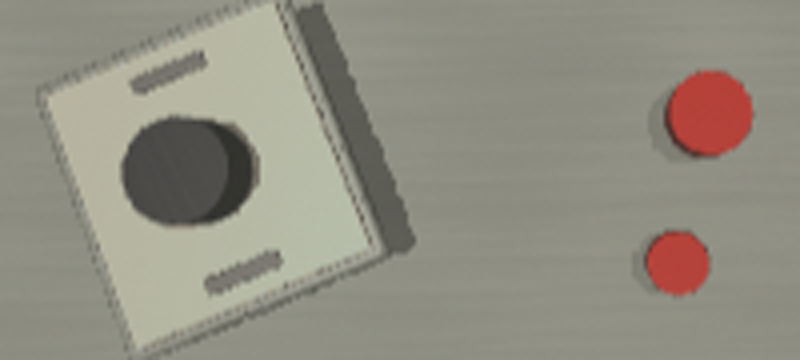

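View pics/cs.png

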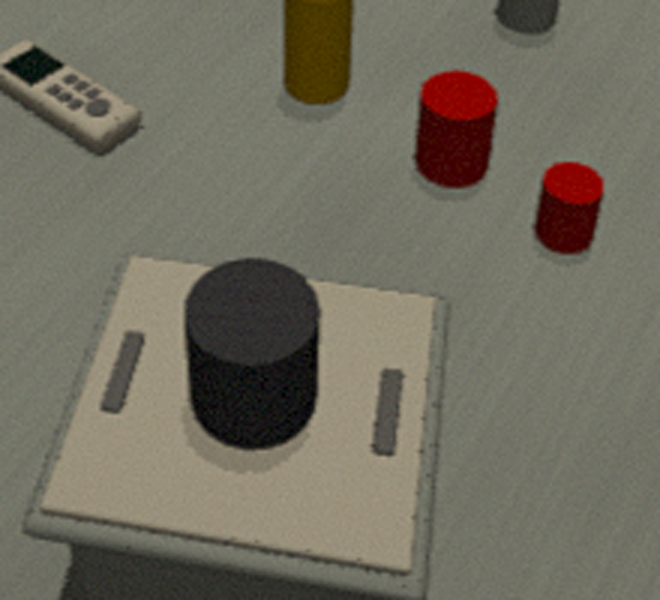

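The smaller cap measures 37.8 mm across (38 expected) and the other about 51 mm. So the one to take is top (309,300), at about (0.434,-0.091), 0.444 m from the base axis and within reach.

Run:
```python
from m import *
np.set_printoptions(precision=4,suppress=True)
s=ctrl.get_state();print(cv2.Rodrigues(s['tool_rot'])[0])
p=onz("top",140+175/4,235+171/4,.166);print("cup top",p, "dia",26.5*np.linalg.norm(onz("top",184.75,277,.166)-onz("top",183.75,277,.166)))
print("cup side",onz("side",190+253/3,210+311/3,.166),"side w",44*np.linalg.norm(onz("side",275,313,.166)-onz("side",274,313,.166)))
L=[onz("top",140+a/4,235+b/4,.106) for a,b in((280,5),(45,92),(135,355),(378,250))];print("lid",np.mean(L,0),[np.linalg.norm(L[i]-L[i-1]) for i in range(4)]);print(L)
L=[onz("side",190+a/3,210+b/3,.106) for a,b in((130,258),(437,296),(408,568),(45,513))];print("lid side",np.mean(L,0),[np.linalg.norm(L[i]-L[i-1]) for i in range(4)])
print("cap top side",onz("side",190+573/3,210+184/3,.046))
print("bottle",onz("top",326,213,.1),"shaker",onz("top",397,251,.08),"therm",onz("top",278,164,.02),"big",onz("side",342,243,.06))
for P in([.65,.10,0],[.62,.07,0]):print(proj("top",P),proj("side",P))
```

```text
[[-0.0005 -0.9408  0.3389]
 [-0.0016  0.3389  0.9408]
 [-1.     -0.0001 -0.0017]]
cup top [0.4917 0.1837 0.166 ] dia 0.05775387596286264
cup side [0.4914 0.1871 0.166 ] side w 0.05660043622813752
lid [0.4917 0.1802 0.106 ] [np.float64(0.15373569632351475), np.float64(0.14610510535278945), np.float64(0.16072587008930436), np.float64(0.14921480595176337)]
[array([0.5887, 0.1397, 0.106 ]), array([0.5411, 0.2779, 0.106 ]), array([0.3908, 0.2209, 0.106 ]), array([0.446 , 0.0823, 0.106 ])]
lid side [0.4924 0.1858 0.106 ] [np.float64(0.1445163377130306), np.float64(0.15712074547286187), np.float64(0.143704876034077), np.float64(0.15203467722054206)]
cap top side [ 0.4329 -0.086   0.046 ]
bottle [ 0.6374 -0.1356  0.1   ] shaker [ 0.5446 -0.3008  0.08  ] therm [ 0.7889 -0.0228  0.02  ] big [ 0.5229 -0.1068  0.06  ]
[233.2228 218.081 ] [228.6833 306.0087]
[244.5871 228.9444] [251.3008 302.0288]
```

Both views agree on the cup (0.4915,0.185 ±2 mm), and the lid centre matches. The cup's diameter reads 57 to 58 mm against the expected 59. I'll move above the cup, keeping the present orientation: the jaws open along world (0.34,0.94).

```bash
python3 -m pendant '[{"travel":[0,-0.02,-0.015],"twist":0},{"travel":[0,-0.06,-0.046],"twist":0},{"travel":[0,-0.105,-0.08],"twist":0},{"travel":[0,-0.15,-0.115],"twist":0},{"travel":[0,-0.2,-0.155],"twist":0},{"travel":[0,-0.25,-0.193],"twist":0},{"travel":[0,-0.3,-0.232],"twist":0},{"travel":[0,-0.35,-0.27],"twist":0},{"travel":[0,-0.385,-0.297],"twist":0},{"travel":[0,-0.4,-0.309],"twist":0}]' 1 20
cat > d.py <<'E'
from h import *
import sys
np.set_printoptions(precision=4,suppress=True)
s=ctrl.get_state();R=cv2.Rodrigues(s['tool_rot'])[0]
print("t",s['time'],"tcp",s['position'],"F",s['ft_force'],"grip",s['grip_width'],"q",s['joint_positions']);print(R)
if len(sys.argv)>1:
    print("travel",R.T@(np.array([float(a) for a in sys.argv[1:4]])-s['position']))
E
python3 -m pendant '[{"travel":[0,0,0],"twist":0}]' >/dev/null; python3 d.py .4916 .1848 .131
```

```text
time: 1.35
position: [0.4932, 0.1809, 0.2219]
tool_rot: [-0.949, 1.357, 0.945]
ft_force: [-0.5, 1.3, -0.5]
grip_width: 1.005
t 1.475 tcp [0.4935 0.1793 0.2215] F [-0.225   0.7574 -0.3198] grip 1.0015077322056944 q [-0.687   0.0529  0.2978  1.7695 -0.0133  1.3237  0.8301]
[[-0.001  -0.9379  0.347 ]
 [-0.0032  0.347   0.9378]
 [-1.     -0.0001 -0.0034]]
travel [0.0905 0.0037 0.0048]
```

```bash
python3 -m pendant '[{"travel":[0,0.004,0.005],"twist":0},{"travel":[0.015,0.004,0.005],"twist":0},{"travel":[0.035,0.004,0.005],"twist":0},{"travel":[0.055,0.004,0.005],"twist":0},{"travel":[0.075,0.004,0.005],"twist":0},{"travel":[0.087,0.004,0.005],"twist":0},{"travel":[0.09,0.004,0.005],"twist":0},{"travel":[0.09,0.004,0.005],"twist":0}]'; python3 d.py; python3 -c "
from h import *
snap('side','s1.png')"
```

```text
time: 2.48
position: [0.4915, 0.1855, 0.1317]
tool_rot: [-0.947, 1.359, 0.943]
ft_force: [-0.1, 0.8, -0.7]
grip_width: 0.997
t 2.475 tcp [0.4915 0.1855 0.1317] F [-0.1321  0.8311 -0.658 ] grip 0.997073046090372 q [-0.6856  0.1227  0.2926  1.8832 -0.0361  1.1429  0.8368]
[[-0.0008 -0.938   0.3467]
 [-0.003   0.3467  0.938 ]
 [-1.     -0.0003 -0.0031]]
```

View pics/s1.png

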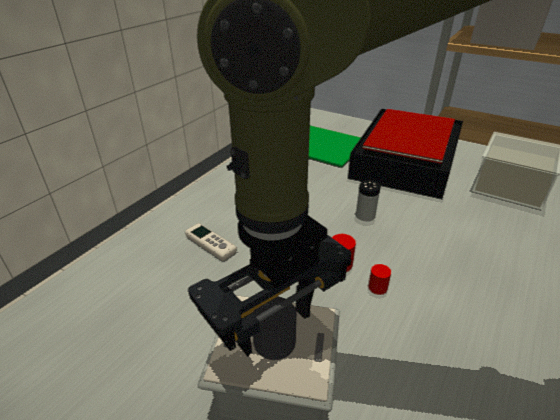

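The fingers straddle the cup, seen at about (272,330). Next I close at 20 N.

```bash
python3 -m pendant '[{"travel":[0,0,0],"twist":0},{"travel":[0,0,0],"twist":0},{"travel":[0,0,0],"twist":0},{"travel":[0,0,0],"twist":0},{"travel":[0,0,0],"twist":0},{"travel":[0,0,0],"twist":0}]' -1 20; python3 d.py
```

```text
time: 3.28
position: [0.4918, 0.1855, 0.1322]
tool_rot: [-0.946, 1.358, 0.943]
ft_force: [-0.8, -0.5, 0.5]
grip_width: 0.664
t 3.275 tcp [0.4918 0.1855 0.1322] F [-0.7628 -0.5095  0.5167] grip 0.6643522049420192 q [-0.6854  0.1222  0.2927  1.8827 -0.036   1.1431  0.8367]
[[ 0.     -0.9379  0.3469]
 [-0.0027  0.3469  0.9379]
 [-1.     -0.0009 -0.0025]]
```

The jaws stopped at 58 mm, so the cup is held. Lifting 80 mm takes the rim to 0.186, above the spout tip at 0.147.

```bash
python3 -m pendant '[{"travel":[-0.004,0,0],"twist":0},{"travel":[-0.012,0,0],"twist":0},{"travel":[-0.025,0,0],"twist":0},{"travel":[-0.04,0,0],"twist":0},{"travel":[-0.055,0,0],"twist":0},{"travel":[-0.07,0,0],"twist":0},{"travel":[-0.08,0,0],"twist":0},{"travel":[-0.08,0,0],"twist":0}]'; python3 d.py .66 .10 .212;python3 -c "
from h import *
snap('side','s2.png')"
```

```text
time: 4.28
position: [0.4923, 0.1859, 0.2132]
tool_rot: [-0.946, 1.356, 0.942]
ft_force: [0.0, 0.0, -1.8]
grip_width: 0.666
t 4.275 tcp [0.4923 0.1859 0.2132] F [ 0.0385  0.0156 -1.8336] grip 0.6664626800417094 q [-0.6933  0.0582  0.2926  1.781  -0.0151  1.3043  0.8193]
[[ 0.0015 -0.9379  0.3469]
 [-0.0018  0.3469  0.9379]
 [-1.     -0.002  -0.0012]]
travel [ 0.0016 -0.187  -0.0224]
```

View pics/s2.png

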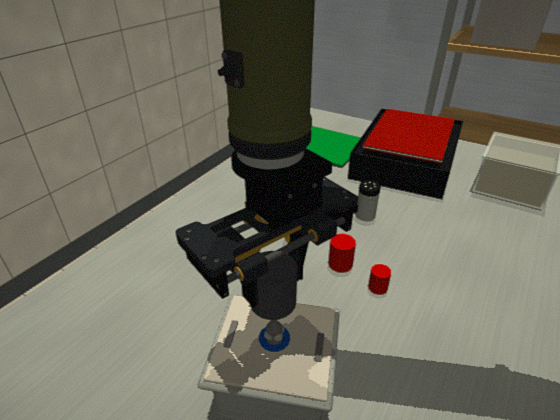

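The cup is held and the spout with its blue ring shows at (274,337). I'll carry the cup to the bare counter at (0.66,0.10).

```bash
python3 -m pendant '[{"travel":[0,-0.01,-0.001],"twist":0},{"travel":[0,-0.03,-0.004],"twist":0},{"travel":[0,-0.055,-0.007],"twist":0},{"travel":[0,-0.085,-0.01],"twist":0},{"travel":[0,-0.115,-0.014],"twist":0},{"travel":[0,-0.145,-0.017],"twist":0},{"travel":[0,-0.17,-0.02],"twist":0},{"travel":[0,-0.187,-0.022],"twist":0},{"travel":[0,-0.187,-0.022],"twist":0}]'; python3 -m pendant '[{"travel":[0.015,0,0],"twist":0},{"travel":[0.04,0,0],"twist":0},{"travel":[0.07,0,0],"twist":0},{"travel":[0.1,0,0],"twist":0},{"travel":[0.13,0,0],"twist":0},{"travel":[0.15,0,0],"twist":0},{"travel":[0.165,0,0],"twist":0},{"travel":[0.172,0,0],"twist":0},{"travel":[0.172,0,0],"twist":0}]'; python3 d.py .66 .1 .0262
```

```text
time: 5.45
position: [0.6604, 0.0982, 0.2112]
tool_rot: [-0.946, 1.361, 0.94]
ft_force: [0.2, 1.0, -1.2]
grip_width: 0.668
time: 6.58
position: [0.6603, 0.0974, 0.0393]
tool_rot: [-0.946, 1.361, 0.94]
ft_force: [-1.3, 0.3, -1.7]
grip_width: 0.665
t 6.575 tcp [0.6603 0.0974 0.0393] F [-1.2807  0.2701 -1.6686] grip 0.6651792560371141 q [-0.4655  0.5128  0.3632  1.6062 -0.196   1.0608  1.1653]
[[-0.001  -0.9371  0.3491]
 [-0.0045  0.3491  0.9371]
 [-1.     -0.0007 -0.0046]]
travel [0.0131 0.0012 0.0024]
```

```bash
python3 -m pendant '[{"travel":[0.004,0,0],"twist":0},{"travel":[0.008,0,0],"twist":0},{"travel":[0.011,0,0],"twist":0},{"travel":[0.013,0,0],"twist":0},{"travel":[0.013,0,0],"twist":0}]'; python3 d.py
```

```text
time: 7.2
position: [0.6604, 0.0973, 0.0264]
tool_rot: [-0.946, 1.36, 0.94]
ft_force: [0.2, 0.3, -0.6]
grip_width: 0.665
t 7.2 tcp [0.6604 0.0973 0.0264] F [ 0.2172  0.3434 -0.5868] grip 0.6647791194419699 q [-0.4626  0.5271  0.3596  1.6143 -0.2018  1.0389  1.1692]
[[-0.0008 -0.937   0.3493]
 [-0.0045  0.3493  0.937 ]
 [-1.     -0.0009 -0.0045]]
```

```bash
python3 -m pendant '[{"travel":[0.001,0,0],"twist":0},{"travel":[0.001,0,0],"twist":0}]'; python3 d.py|head -1; python3 -m pendant '[{"travel":[0,0,0],"twist":0},{"travel":[0,0,0],"twist":0},{"travel":[0,0,0],"twist":0},{"travel":[0,0,0],"twist":0},{"travel":[0,0,0],"twist":0}]' 1; python3 -m pendant '[{"travel":[-0.01,0,0],"twist":0},{"travel":[-0.03,0,0],"twist":0},{"travel":[-0.06,0,0],"twist":0},{"travel":[-0.1,0,0],"twist":0},{"travel":[-0.14,0,0],"twist":0},{"travel":[-0.165,0,0],"twist":0},{"travel":[-0.165,0,0],"twist":0}]'; python3 d.py .434 -.0895 .19
```

```text
time: 7.45
position: [0.6604, 0.0974, 0.0263]
tool_rot: [-0.945, 1.36, 0.94]
ft_force: [-2.1, -1.0, 4.2]
grip_width: 0.666
t 7.45 tcp [0.6604 0.0974 0.0263] F [-2.0643 -0.9816  4.2127] grip 0.6661300447906503 q [-0.4624  0.5272  0.3595  1.6143 -0.2022  1.0388  1.1696]
time: 8.07
position: [0.6604, 0.0974, 0.0262]
tool_rot: [-0.945, 1.36, 0.94]
ft_force: [-0.1, -0.8, -2.0]
grip_width: 0.994
time: 8.95
position: [0.6625, 0.0981, 0.1957]
tool_rot: [-0.946, 1.354, 0.937]
ft_force: [0.9, 0.3, 0.1]
grip_width: 1.001
t 8.95 tcp [0.6625 0.0981 0.1957] F [0.9179 0.2837 0.1385] grip 1.000788523080229 q [-0.4876  0.3836  0.3951  1.4538 -0.1456  1.328   1.1296]
[[ 0.006  -0.9369  0.3494]
 [-0.0026  0.3494  0.937 ]
 [-1.     -0.0065 -0.0003]]
travel [ 0.0048  0.1485 -0.2556]
```

Run:
```python
from h import *
a=snap("top","t3.png");b=snap("side","s3.png")
A=cv2.resize(a[200:330,140:340,::-1],None,fx=4,fy=4,interpolation=cv2.INTER_CUBIC)
B=cv2.resize(b[230:390,200:400,::-1],None,fx=3,fy=3,interpolation=cv2.INTER_CUBIC)
cv2.imwrite('pics/ct3.png',A);cv2.imwrite('pics/cs3.png',B)
```

```text
(no output)
```

View pics/ct3.png

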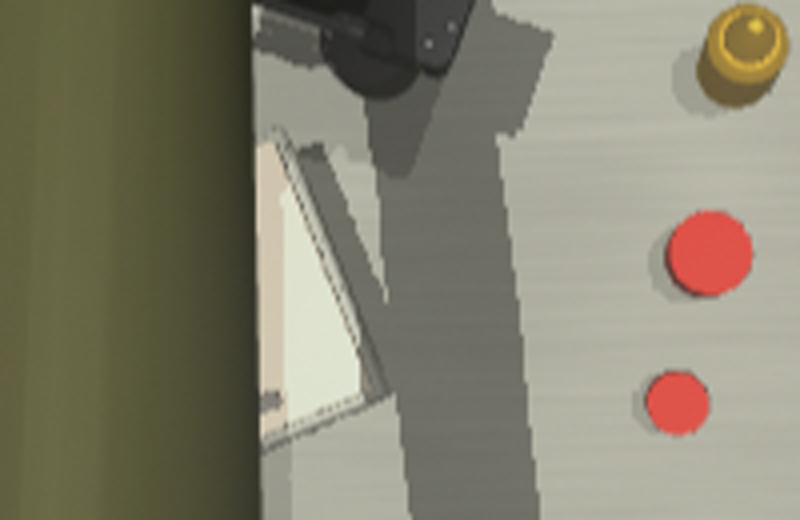

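View pics/cs3.png

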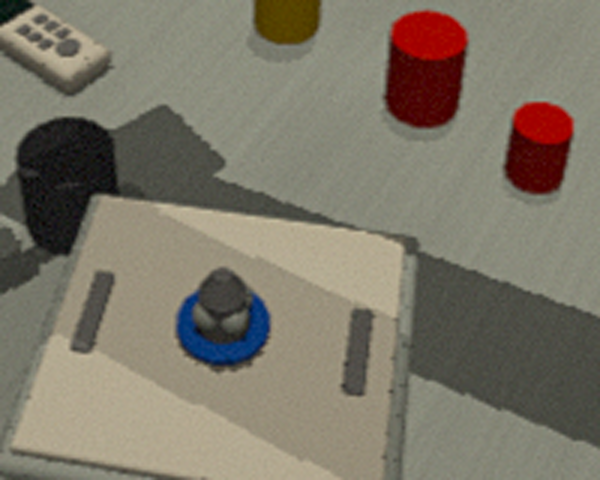

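View pics/s3.png

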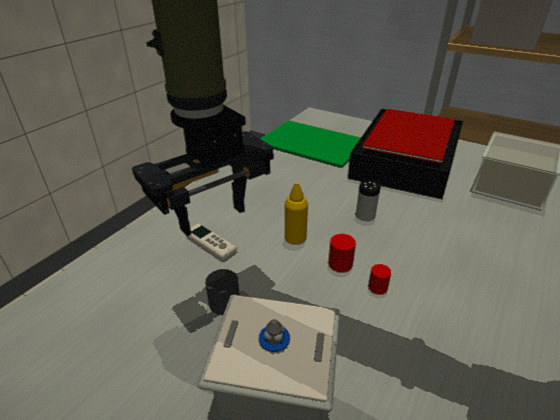

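The cup stands upright on the counter at side (223,290). In the side view the ring centre is at about (274,338) and the spout tip at about (274,320). Now I'll move above the small cap.

```bash
python3 -m pendant '[{"travel":[0,0.008,-0.014],"twist":0},{"travel":[0,0.023,-0.04],"twist":0},{"travel":[0,0.043,-0.075],"twist":0},{"travel":[0,0.066,-0.115],"twist":0},{"travel":[0,0.09,-0.155],"twist":0},{"travel":[0,0.112,-0.193],"twist":0},{"travel":[0.003,0.13,-0.225],"twist":0},{"travel":[0.005,0.142,-0.246],"twist":0},{"travel":[0.005,0.1485,-0.2556],"twist":0},{"travel":[0.005,0.1485,-0.2556],"twist":0}]'; python3 -m pendant '[{"travel":[0,0,0],"twist":0}]'>/dev/null
python3 - <<'E'
from h import *
np.set_printoptions(precision=4,suppress=True)
a=snap("top","t4.png");b=snap("side","s4.png")
A=cv2.resize(a[200:330,140:340,::-1],None,fx=4,fy=4,interpolation=cv2.INTER_CUBIC)
cv2.imwrite('pics/ct4.png',A)
for n,im in(("top",a),("side",b)):
    h=cv2.cvtColor(im,cv2.COLOR_RGB2HSV);m=((h[...,0]>100)&(h[...,0]<130)&(h[...,1]>120)).astype(np.uint8)*255
    cs,_=cv2.findContours(m,cv2.RETR_EXTERNAL,cv2.CHAIN_APPROX_NONE)
    for c in cs:
        if cv2.contourArea(c)>40:
            e=cv2.fitEllipse(cv2.convexHull(c));print(n,e,cv2.boundingRect(c),onz(n,*e[0],.114),"centroid hull",onz(n,*np.mean(cv2.boxPoints(cv2.minAreaRect(c)),0),.114))
print(onz("side",200+222/3,230+272/3,.146), proj("side",[.492,.1845,.147]),proj("side",[.492,.1845,.115]))
print("cup placed",onz("side",222,277,.06))
print("rays sep cup/cap:")
def tri(a,b):
    c1,d1=ray("top",*a);c2,d2=ray("side",*b);A=np.c_[d1,-d2];x=np.linalg.lstsq(A,c2-c1,rcond=None)[0];return c1+d1*x[0],c2+d2*x[1]
print(tri((309.17,300.17),(190+573/3,210+184/3)),tri((183.75,277.75),(274.3,313.7)))
E
python3 d.py .434 -.0885 .01
```

```text
time: 10.3
position: [0.4317, -0.0896, 0.1871]
tool_rot: [-0.945, 1.36, 0.94]
ft_force: [-0.4, 0.3, 0.6]
grip_width: 0.999
top ((190.17108154296875, 277.32562255859375), (17.11393165588379, 18.194482803344727), 49.44642639160156) (182, 269, 18, 18) [0.4939 0.1831 0.114 ] centroid hull [0.4935 0.1835 0.114 ]
side ((273.9398498535156, 337.8811950683594), (26.507369995117188, 30.379831314086914), 87.9755859375) (259, 328, 31, 24) [0.4934 0.1863 0.114 ] centroid hull [0.4919 0.1885 0.114 ]
[0.4947 0.1832 0.146 ] [275.2176 321.6952] [275.5103 336.9365]
cup placed [0.6653 0.0918 0.06  ]
rays sep cup/cap:
(array([ 0.4341, -0.0908,  0.0415]), array([ 0.434 , -0.0908,  0.0415])) (array([0.4918, 0.1846, 0.1628]), array([0.4928, 0.185 , 0.1629]))
t 10.525 tcp [ 0.4323 -0.0888  0.187 ] F [-0.3604  0.1477 -0.6149] grip 1.0046126523504162 q [-0.3927 -0.1383  0.4944  2.0032  0.0729  1.2615  1.2903]
[[-0.0008 -0.9373  0.3485]
 [-0.0039  0.3485  0.9373]
 [-1.     -0.0006 -0.0039]]
travel [ 0.177  -0.0014  0.0016]
```

View pics/ct4.png

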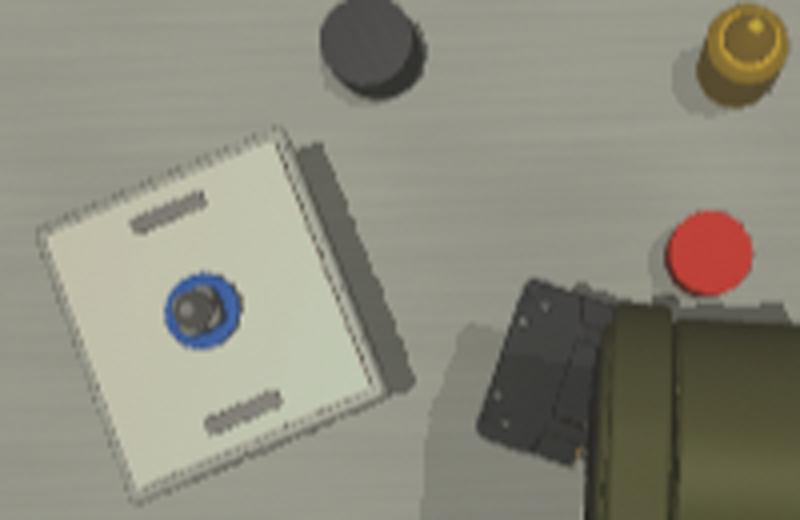

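View pics/s4.png

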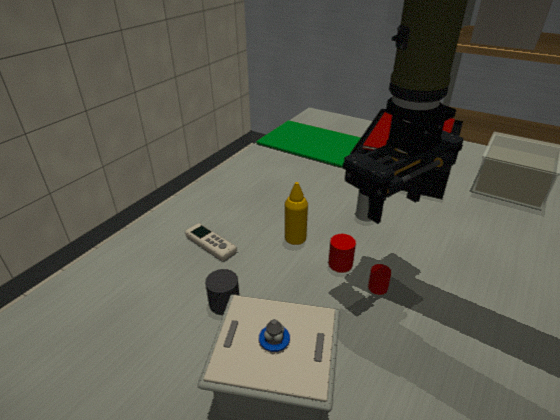

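```bash
python3 -m pendant '[{"travel":[0.015,-0.001,0.001],"twist":0},{"travel":[0.04,-0.001,0.001],"twist":0},{"travel":[0.07,-0.001,0.001],"twist":0},{"travel":[0.1,-0.001,0.001],"twist":0},{"travel":[0.13,-0.001,0.001],"twist":0},{"travel":[0.155,-0.001,0.001],"twist":0},{"travel":[0.17,-0.001,0.001],"twist":0},{"travel":[0.176,-0.001,0.001],"twist":0},{"travel":[0.176,-0.001,0.001],"twist":0}]'; python3 -c "
from h import *
b=snap('side','s5.png');cv2.imwrite('pics/cs5.png',cv2.resize(b[130:330,280:520,::-1],None,fx=3,fy=3,interpolation=cv2.INTER_CUBIC))
print(onz('top',231.75,210.5,.06))"; python3 d.py .434 -.0895 .01
```

```text
time: 11.65
position: [0.4336, -0.089, 0.011]
tool_rot: [-0.946, 1.36, 0.941]
ft_force: [-0.4, 0.1, -0.3]
grip_width: 1.001
[0.65837953 0.09496532 0.06      ]
t 11.7 tcp [ 0.4339 -0.089   0.0114] F [-0.3287 -0.082   0.6196] grip 0.9987963567265516 q [-0.3708  0.1145  0.5348  2.1844 -0.0718  0.8592  1.4229]
[[ 0.     -0.9373  0.3485]
 [-0.004   0.3484  0.9373]
 [-1.     -0.0014 -0.0037]]
travel [ 0.0014 -0.0002 -0.0004]
```

View pics/cs5.png

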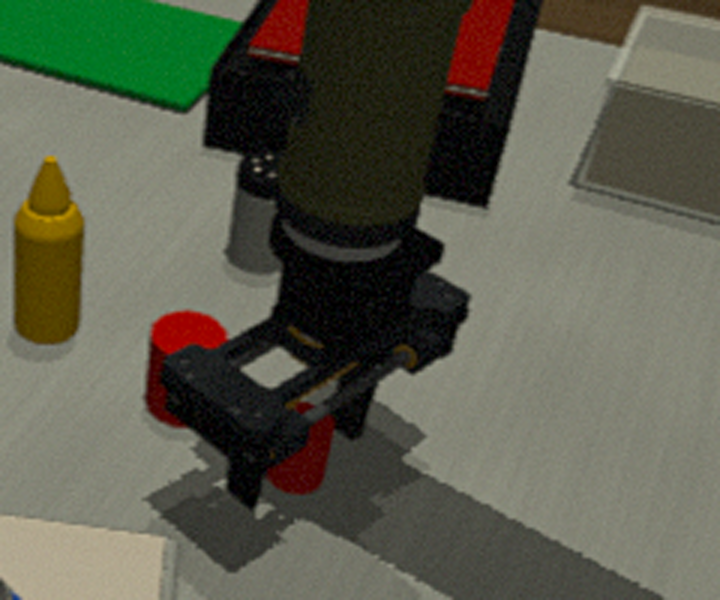

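The fingers straddle the small cap, at crop (300,455), and clear the large one. Closing at 50 N.

```bash
python3 -m pendant '[{"travel":[0,-0.001,0],"twist":0},{"travel":[0,-0.001,0],"twist":0},{"travel":[0,-0.001,0],"twist":0},{"travel":[0,-0.001,0],"twist":0},{"travel":[0,-0.001,0],"twist":0},{"travel":[0,-0.001,0],"twist":0},{"travel":[0,-0.001,0],"twist":0},{"travel":[0,-0.001,0],"twist":0}]' -1 50; python3 d.py
python3 -m pendant '[{"travel":[-0.01,0,0],"twist":0},{"travel":[-0.03,0,0],"twist":0},{"travel":[-0.06,0,0],"twist":0},{"travel":[-0.09,0,0],"twist":0},{"travel":[-0.12,0,0],"twist":0},{"travel":[-0.15,0,0],"twist":0},{"travel":[-0.165,0,0],"twist":0},{"travel":[-0.17,0,0],"twist":0},{"travel":[-0.17,0,0],"twist":0}]'; python3 d.py .4935 .1845 .18
```

```text
time: 12.7
position: [0.4348, -0.0893, 0.0114]
tool_rot: [-0.946, 1.359, 0.941]
ft_force: [-0.4, 0.5, -0.4]
grip_width: 0.431
t 12.7 tcp [ 0.4348 -0.0893  0.0114] F [-0.4229  0.4534 -0.4114] grip 0.4305200881354639 q [-0.3701  0.1168  0.535   2.1821 -0.0733  0.8596  1.4247]
[[-0.0001 -0.9374  0.3483]
 [-0.004   0.3483  0.9374]
 [-1.     -0.0013 -0.0038]]
time: 13.82
position: [0.4345, -0.0886, 0.1809]
tool_rot: [-0.946, 1.36, 0.941]
ft_force: [-0.1, 0.0, -0.9]
grip_width: 0.432
t 13.825 tcp [ 0.4345 -0.0886  0.1809] F [-0.0941  0.0072 -0.9007] grip 0.43243065067417963 q [-0.4041 -0.1286  0.5076  2.0077  0.0701  1.2477  1.2925]
[[-0.0009 -0.9373  0.3485]
 [-0.004   0.3485  0.9373]
 [-1.     -0.0005 -0.004 ]]
travel [-0.0003  0.0399  0.2766]
```

```bash
python3 -m pendant '[{"travel":[0,0.002,0.012],"twist":0},{"travel":[0,0.006,0.042],"twist":0},{"travel":[0,0.012,0.085],"twist":0},{"travel":[0,0.019,0.13],"twist":0},{"travel":[0,0.025,0.175],"twist":0},{"travel":[0,0.031,0.215],"twist":0},{"travel":[0,0.036,0.25],"twist":0},{"travel":[0,0.039,0.27],"twist":0},{"travel":[0,0.04,0.2766],"twist":0},{"travel":[0,0.04,0.2766],"twist":0}]'; python3 -m pendant '[{"travel":[0,0,0],"twist":0}]'>/dev/null;  python3 - <<'E'
from h import *
b=snap('side','s6.png');a=snap('top','t6.png')
cv2.imwrite('pics/cs6.png',cv2.resize(b[250:380,190:360,::-1],None,fx=4,fy=4,interpolation=cv2.INTER_CUBIC))
cv2.imwrite('pics/ct6.png',cv2.resize(a[210:330,110:270,::-1],None,fx=4,fy=4,interpolation=cv2.INTER_CUBIC))
E
python3 d.py
```

```text
time: 15.08
position: [0.4933, 0.1837, 0.1794]
tool_rot: [-0.946, 1.361, 0.941]
ft_force: [-0.5, 0.6, -1.4]
grip_width: 0.438
t 15.3 tcp [0.4934 0.1824 0.1795] F [-0.2318 -0.8914 -0.3583] grip 0.43030281332159365 q [-0.6428  0.084   0.2488  1.8223 -0.0175  1.2412  0.8231]
[[-0.0015 -0.9364  0.3509]
 [-0.005   0.3509  0.9364]
 [-1.     -0.0004 -0.0052]]
```

View pics/cs6.png

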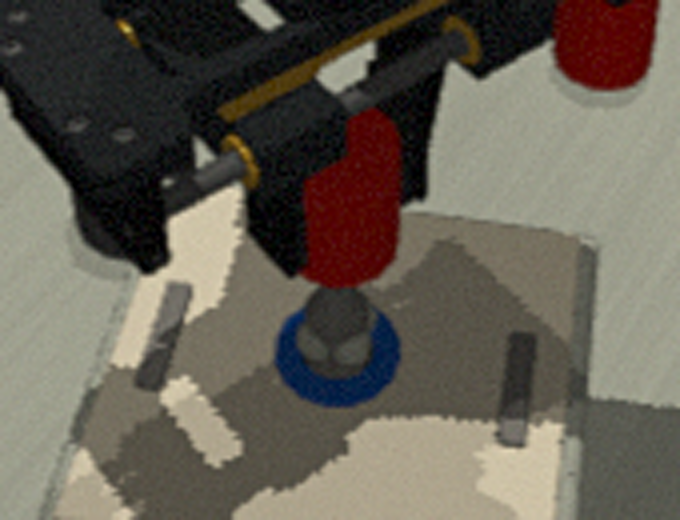

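View pics/ct6.png

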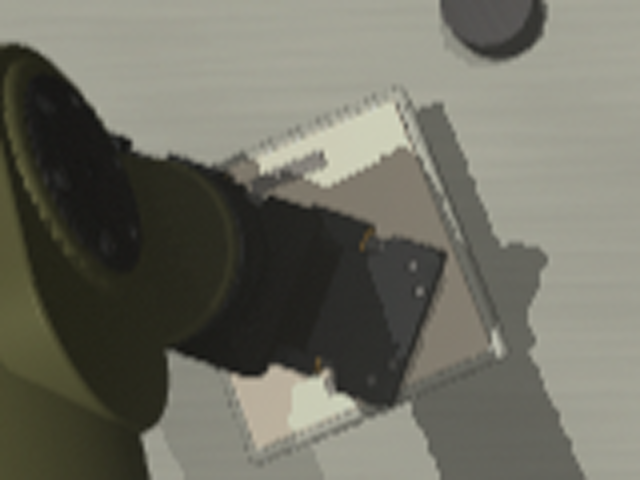

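Run:
```python
from h import *
np.set_printoptions(precision=4,suppress=True)
# side observed: lowest point of cap rim, left/right edges
th=np.linspace(0,2*np.pi,200)
def circ(c,r): return np.array([proj("side",[c[0]+r*np.cos(t),c[1]+r*np.sin(t),c[2]]) for t in th])
for c,r in(((.4934,.1824,.1681),.019),((.4935,.1845,.115),.022)):
    q=circ(c,r);print(q.min(0),q.max(0))
b=cv2.imread('pics/s6.png');h=cv2.cvtColor(b,cv2.COLOR_BGR2HSV)
m=(((h[...,0]<8)|(h[...,0]>172))&(h[...,1]>130)&(h[...,2]>50));m[:,:255]=0;m[:,300:]=0;m[:270]=0;m[340:]=0
for v in range(290,324,2):
    x=np.where(m[v])[0]; print(v,x.min() if len(x) else None,x.max() if len(x) else None)
for im in('s4','s6'):
    h=cv2.cvtColor(cv2.imread(f'pics/{im}.png'),cv2.COLOR_BGR2HSV)
    m=((h[...,0]>100)&(h[...,0]<130)&(h[...,1]>120)).astype(np.uint8);m[:,:250]=0;m[:,300:]=0;m[:320]=0;m[360:]=0
    y,x=np.where(m);print(im,x.min(),x.max(),y.min(),y.max())
K,R,t=cam("side");print("cam right",R[0],"down",R[1])
for d in([0.001,0,0],[0,.001,0]):print((proj("side",np.array([.4935,.184,.165])+d)-proj("side",[.4935,.184,.165])))
```

```text
[260.254  298.3822] [289.6976 321.2993]
[258.4804 323.4768] [290.6949 350.2912]
290 275 289
292 271 289
294 268 289
296 266 289
298 266 289
300 266 289
302 266 289
304 266 289
306 267 289
308 267 288
310 267 289
312 267 288
314 267 288
316 267 286
318 265 284
320 269 280
322 None None
s4 259 289 328 351
s6 259 289 328 351
cam right [-0.8432 -0.5375 -0.013 ] down [-0.3113  0.5078 -0.8033]
[-0.651  -0.3195]
[-0.417   0.5147]
```

The cap's right edge and bottom in the side view fit the TCP reading to within 0.5 px; its left edge is hidden by a finger. The ring lies about 3 mm further in y. I'll correct that, then look again close to the tip.

```bash
python3 d.py .4937 .1855 .1645 | tail -1; python3 -m pendant '[{"travel":[0.0,0.001,0.002],"twist":0},{"travel":[0.004,0.001,0.003],"twist":0},{"travel":[0.009,0.001,0.003],"twist":0},{"travel":[0.014,0.001,0.003],"twist":0},{"travel":[0.015,0.001,0.003],"twist":0},{"travel":[0.015,0.001,0.003],"twist":0}]'
python3 - <<'E'
from h import *
b=snap('side','s7.png')
cv2.imwrite('pics/cs7.png',cv2.resize(b[270:370,210:340,::-1],None,fx=5,fy=5,interpolation=cv2.INTER_CUBIC))
E
python3 d.py .4937 .1855 .15
```

```text
travel [0.015  0.0008 0.0031]
time: 16.05
position: [0.4934, 0.1855, 0.1644]
tool_rot: [-0.944, 1.362, 0.939]
ft_force: [-0.3, 0.0, -0.4]
grip_width: 0.433
t 16.1 tcp [0.4935 0.1855 0.1645] F [ 0.7301  0.0364 -0.1289] grip 0.4306400867630301 q [-0.6443  0.0983  0.2464  1.8383 -0.0212  1.2113  0.8208]
[[-0.0015 -0.9364  0.351 ]
 [-0.0051  0.351   0.9364]
 [-1.     -0.0004 -0.0053]]
travel [ 0.0145 -0.0002  0.0002]
```

View pics/cs7.png

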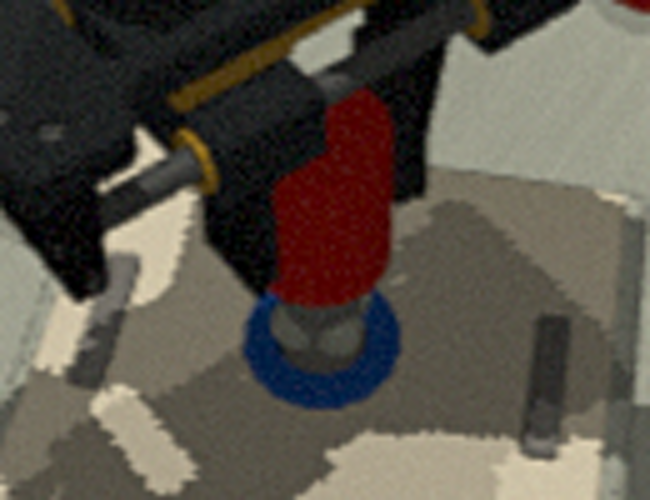

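Cap axis and ring axis now line up at crop x≈321. Lowering onto the spout in steps.

```bash
python3 -m pendant '[{"travel":[0.004,0,0],"twist":0},{"travel":[0.008,0,0],"twist":0},{"travel":[0.011,0,0],"twist":0},{"travel":[0.014,0,0],"twist":0},{"travel":[0.014,0,0],"twist":0}]';  python3 d.py .4937 .1855 .1434; python3 -m pendant '[{"travel":[0.002,0,0],"twist":0},{"travel":[0.004,0,0],"twist":0},{"travel":[0.006,0,0],"twist":0},{"travel":[0.006,0,0],"twist":0}]';  python3 d.py .4937 .1855 .1264
```

```text
time: 16.73
position: [0.4933, 0.1854, 0.1503]
tool_rot: [-0.944, 1.362, 0.939]
ft_force: [-0.5, -0.0, 0.4]
grip_width: 0.433
t 16.725 tcp [0.4933 0.1854 0.1503] F [-0.4845 -0.0012  0.4425] grip 0.432697539806697 q [-0.643   0.1104  0.2463  1.8554 -0.0246  1.183   0.8235]
[[-0.0019 -0.9364  0.351 ]
 [-0.0053  0.351   0.9364]
 [-1.     -0.0001 -0.0056]]
travel [ 0.0069 -0.0003  0.0003]
time: 17.23
position: [0.4937, 0.1848, 0.1441]
tool_rot: [-0.945, 1.363, 0.938]
ft_force: [1.8, -1.0, -1.8]
grip_width: 0.435
t 17.225 tcp [0.4937 0.1848 0.1441] F [ 1.8025 -0.9956 -1.7792] grip 0.4350111294683083 q [-0.6422  0.1159  0.2468  1.8626 -0.0253  1.1703  0.8247]
[[-0.0014 -0.9362  0.3514]
 [-0.0059  0.3514  0.9362]
 [-1.     -0.0008 -0.006 ]]
travel [0.0177 0.0002 0.0008]
```

The rim is at about 0.133, so the cap is over the spout cone with only small side forces. I raise the grip to 60 N and press on.

```bash
python3 -m pendant '[{"travel":[0,0,0],"twist":0},{"travel":[0.002,0,0],"twist":0},{"travel":[0.004,0,0],"twist":0},{"travel":[0.005,0,0],"twist":0},{"travel":[0.005,0,0],"twist":0}]' -1 60;  python3 d.py .4937 .1855 .1264; python3 -m pendant '[{"travel":[0.001,0,0],"twist":0},{"travel":[0.002,0,0],"twist":0},{"travel":[0.003,0,0],"twist":0},{"travel":[0.003,0,0],"twist":0}]';  python3 d.py .4937 .1855 .1264
```

```text
time: 17.85
position: [0.4948, 0.1844, 0.1407]
tool_rot: [-0.945, 1.361, 0.937]
ft_force: [0.8, -2.6, 6.7]
grip_width: 0.426
t 17.85 tcp [0.4948 0.1844 0.1407] F [ 0.8112 -2.6061  6.6956] grip 0.42554266656324 q [-0.6414  0.1192  0.2473  1.8662 -0.0256  1.1612  0.8258]
[[ 0.0009 -0.9361  0.3517]
 [-0.0057  0.3517  0.9361]
 [-1.     -0.0029 -0.005 ]]
travel [0.0143 0.0014 0.0007]
time: 18.35
position: [0.4956, 0.1843, 0.1397]
tool_rot: [-0.945, 1.359, 0.936]
ft_force: [-1.1, -3.0, 10.2]
grip_width: 0.429
t 18.35 tcp [0.4956 0.1843 0.1397] F [-1.1096 -2.9529 10.2272] grip 0.4287563519123165 q [-0.6408  0.1201  0.2475  1.8673 -0.0258  1.1573  0.8265]
[[ 0.0027 -0.936   0.352 ]
 [-0.005   0.3519  0.936 ]
 [-1.     -0.0043 -0.0038]]
travel [0.0133 0.0022 0.0005]
```

```bash
python3 -m pendant '[{"travel":[0.003,0,0],"twist":0},{"travel":[0.004,0,0],"twist":0},{"travel":[0.005,0,0],"twist":0},{"travel":[0.006,0,0],"twist":0},{"travel":[0.006,0,0],"twist":0}]';  python3 d.py .4937 .1855 .1264; python3 -c "
from h import *
b=snap('side','s8.png')
cv2.imwrite('pics/cs8.png',cv2.resize(b[270:370,210:340,::-1],None,fx=5,fy=5,interpolation=cv2.INTER_CUBIC))"
```

```text
time: 18.98
position: [0.4953, 0.1841, 0.1334]
tool_rot: [-0.945, 1.36, 0.936]
ft_force: [-0.1, -2.3, 1.8]
grip_width: 0.431
t 18.975 tcp [0.4953 0.1841 0.1334] F [-0.1331 -2.2514  1.752 ] grip 0.4305420794016035 q [-0.6401  0.126   0.2475  1.8745 -0.0275  1.1453  0.8279]
[[ 0.002  -0.936   0.352 ]
 [-0.0054  0.352   0.936 ]
 [-1.     -0.0038 -0.0044]]
travel [0.0069 0.002  0.0008]
```

View pics/cs8.png

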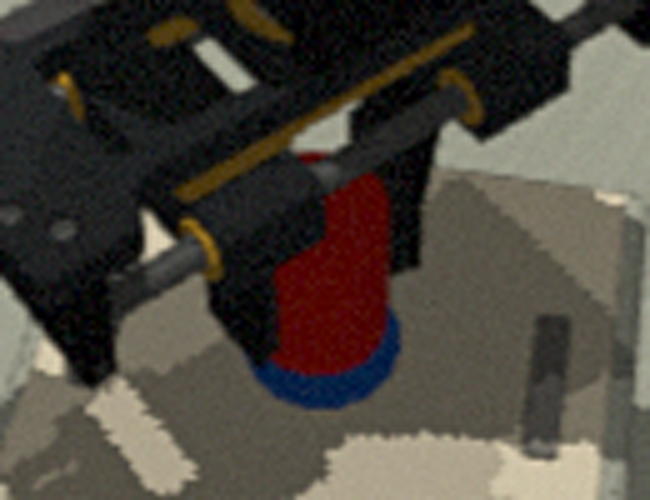

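The push fell from over 10 N to 1.8 N with the rim near 7 mm above the seat, so the click is under way. I keep pressing.

```bash
python3 -m pendant '[{"travel":[0.002,0,0],"twist":0},{"travel":[0.004,0,0],"twist":0},{"travel":[0.006,0,0],"twist":0},{"travel":[0.007,0,0],"twist":0},{"travel":[0.007,0,0],"twist":0},{"travel":[0.007,0,0],"twist":0}]';  python3 d.py .4937 .1855 .1224
```

```text
time: 19.77
position: [0.4955, 0.1844, 0.1265]
tool_rot: [-0.945, 1.359, 0.936]
ft_force: [0.2, 0.0, 0.6]
grip_width: 0.431
t 19.775 tcp [0.4955 0.1844 0.1265] F [0.2492 0.0366 0.6268] grip 0.43098062524881997 q [-0.6395  0.1328  0.2472  1.8818 -0.0296  1.1307  0.8295]
[[ 0.0026 -0.9361  0.3518]
 [-0.005   0.3518  0.9361]
 [-1.     -0.0042 -0.0037]]
travel [0.0041 0.0021 0.0004]
```

The cap is home: the TCP is at 0.1265, where 0.1264 was expected for the rim on the ring, so it has not slipped in the grip. Pressing the ring down now.

```bash
python3 -m pendant '[{"travel":[0.001,0,0],"twist":0},{"travel":[0.002,0,0],"twist":0},{"travel":[0.003,0,0],"twist":0},{"travel":[0.004,0,0],"twist":0},{"travel":[0.005,0,0],"twist":0},{"travel":[0.006,0,0],"twist":0},{"travel":[0.007,0,0],"twist":0},{"travel":[0.007,0,0],"twist":0},{"travel":[0.007,0,0],"twist":0}]';  python3 d.py
python3 - <<'E'
from h import *
b=snap('side','s9.png')
cv2.imwrite('pics/cs9.png',cv2.resize(b[270:370,210:340,::-1],None,fx=5,fy=5,interpolation=cv2.INTER_CUBIC))
s=ctrl.get_state();print(s['time'],s['position'],s['ft_force'])
E
```

```text
time: 20.9
position: [0.4957, 0.1844, 0.1222]
tool_rot: [-0.945, 1.358, 0.936]
ft_force: [-6.2, -3.2, 16.5]
grip_width: 0.428
t 20.9 tcp [0.4957 0.1844 0.1222] F [-6.2186 -3.1776 16.4553] grip 0.4276774395603337 q [-0.6387  0.137   0.2472  1.8865 -0.0316  1.1213  0.8312]
[[ 0.0029 -0.936   0.3519]
 [-0.0041  0.3519  0.936 ]
 [-1.     -0.0042 -0.0028]]
20.95 [0.49572462 0.18440513 0.1222286 ] [-6.66684819 -4.48331809 18.04478328]
```

View pics/cs9.png

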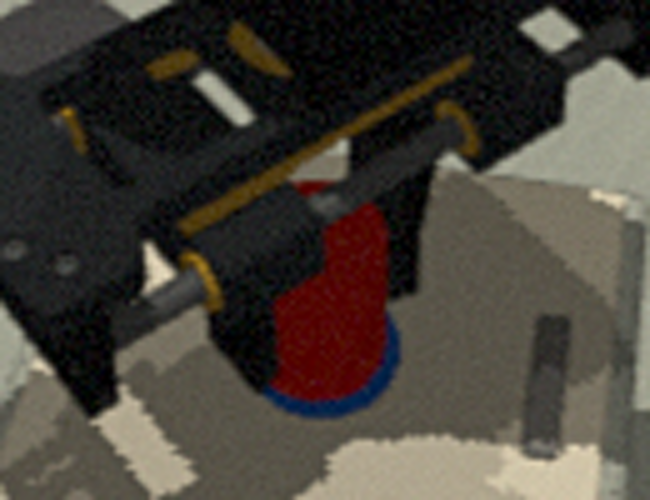

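View pics/s9.png

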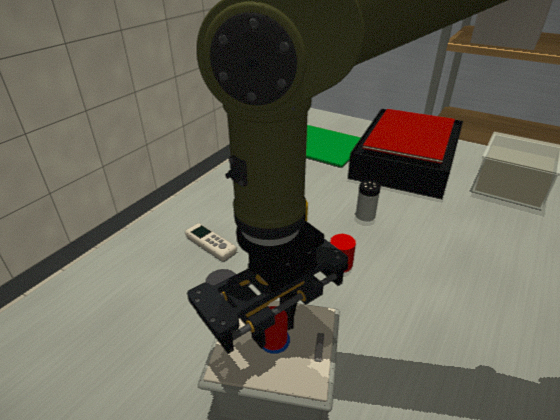

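The ring has sunk to its stop: its lower edge moved from crop y 408 to 417, the TCP went down 4.3 mm, and the push is about 17 N. The cup, thermometer and shaker are in place. The bottle is hidden behind the gripper, but it was untouched. Handing in while still pressing.

```bash
python3 -c "
from h import *
print(ctrl.close_job());s=ctrl.get_state();print(s['time'],s['position'],s['ft_force'])"
```

```text
the job is handed in; nothing more can be done
None
the job is handed in; nothing more can be done
```

The job is done and handed in at about 21 s of the 64 s allowed. The cup stands mouth-down on the bare counter at about (0.66, 0.10), and the small red cap is clicked onto the spout and held pressed down.

**Click:** the push rose above 10 N on the catches, then fell to about 2 N. The cap came home with the TCP at 0.1265 m, where 0.1264 m was expected, so it had not slipped in the grip.

**Seal ring:** I pressed about 4.3 mm further, and the last reading was about 17 to 18 N. That puts the ring at its 4 mm stop, and the last side picture shows it lowered.

**Disagreements and gaps:**
- The two cameras differed by 2 to 3 mm on the spout position, so I lined the cap up against the spout in the side view.
- A side force of about 7 to 8 N remained while pressing.
- The bottle was hidden by the gripper in the last picture. Earlier pictures showed it standing, and nothing came near it.
- The reading I tried after hand-in was refused, so nothing was checked during the final second.

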